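# Pack the service kit into its foam nests

### The job

Pack the service kit for the instrument mount: lay the grease tin, the eye loupe, the glue tube and the battery cell each in the black foam nest whose recess is cut to its outline, so that every one sits flat on the floor of its own recess, the tin lid up and the loupe on its wide eye cup as they stand now. The roll of tape is not part of the kit: leave it where it is.

Things in the scene. Friction and masses are not known exactly. Their poses are not given: they have to be found in the camera images.
- tin_mid (a point): Grease tin: round low tin with red slip lid, 57 mm across, 24 mm high, 60 g. Point at its centre, half-way up (12 mm above its underside); z up. Can be gripped across its diameter anywhere round it.
- loupe_mid (a point): Watchmaker's eye loupe: black waisted barrel standing upright on its wide eye cup, pale rim at the top, 40 mm high, 22 g. The cup is 41 mm across up to 15 mm above its underside; above that the barrel is 32 mm across, best gripped there. Point on its axis, half-way up (20 mm above its underside); z up.
- tube_mid (a point): Yellow glue tube with dark cap, lying flat, rigid, 93 mm long overall, 28 mm wide, 21 mm high, 20 g. Point at the middle of its length and width, 10.5 mm above its underside; x along its length towards the cap, z up. The cap (last 16 mm) is narrower. Grip it across its width near this point.
- cell_mid (a point): Battery cell of orange wrap with grey end, lying on its side, 51 mm long, 14 mm across and high, 23 g; it does not roll. Point at its centre, 7 mm above its underside; x along its length, z up. Grip it across its width.
- tape_mid (a point): Roll of yellow masking tape lying flat, a ring 58 mm across and 18 mm high, stays where it is. Point at its centre, 9 mm above its underside; z up.
- nest_tin_floor (a point): Fixed black foam tile lying flat on the counter, 97 x 97 mm, 10 mm high, with one large round (73 mm across) recess in its middle, 6 mm deep, light grey floor 4 mm above the counter. This point is the centre of the recess floor; z up.
- nest_loupe_floor (a point): Fixed black foam tile lying flat on the counter, 80 x 80 mm, 10 mm high, with one small round (56 mm across) recess in its middle, 6 mm deep, light grey floor 4 mm above the counter. This point is the centre of the recess floor; z up.
- nest_tube_floor (a point): Fixed black foam tile lying flat on the counter, 137 x 72 mm, 10 mm high, with one long rectangular (113 x 48 mm) recess in its middle, 6 mm deep, light grey floor 4 mm above the counter. This point is the centre of the recess floor; z up, x along the long side of the recess.
- nest_cell_floor (a point): Fixed black foam tile lying flat on the counter, 95 x 58 mm, 10 mm high, with one short rectangular (71 x 34 mm) recess in its middle, 6 mm deep, light grey floor 4 mm above the counter. This point is the centre of the recess floor; z up, x along the long side of the recess.
Mind the look-alikes: they are no part of the job. What is meant by the part that bears tin_mid is not orange, turquoise or white, and is the smaller of those in its own colour.

How it is judged:
By the outcome, as a careful person would: the job done as asked, in the order asked, and still so for the second after the job is handed in, with the robot touching nothing.
It also fails if it takes over 86 s, if anything falls off the work surface, if the arm or the gripper's body presses on something with over 40 N, if the wrist force passes 120 N, or if a joint passes its speed limit or range.

### The arm

A 7-joint arm with a two-finger parallel gripper is mounted at the origin on a cart in front of the work surface, level with it; the furniture and walls round the work are solid. World frame = base frame: x ahead of the robot, y to its left, z up, the work surface at z = 0. Lengths are in m, angles in rad, forces in N, time in s.
With the tool pointing down it reaches from about 0.35 to 0.9 m from the base axis. Payload 8.1 kg.
Tool frame: the origin (TCP) lies at the very end of the fingers, on their centre line; the grasp point (between the pads) lies 19 mm behind it; z points along the fingers, y is the line along which they close (so a half turn about z gives the same grasp; the last joint's range is limited). The gripper opens to 92 mm and grips with 3 to 60 N. Pads are 19 mm wide; open, the fingers measure 130 mm over their backs; the gripper's body (75 mm by 190 mm) begins 47 mm behind the grasp point.
Start: joints at [-0.103, 0.434, 0.025, 1.573, -0.012, 1.134, -0.075], TCP at [0.625, -0, 0.227] pointing down, gripper open.
Joint ranges: [-2.62, 2.62], [-0.44, 2.09], [-1.27, 1.32], [0.08, 2.57], [-1.32, 4.46], [0.12, 2], [-2.74, 2.74]. Speed limits (rad/s): [2.22, 2.22, 3.01, 3.01, 3.14, 3.14, 3.14].

### API

Orientations are given as a rotation vector (axis times angle).
In Python, from cell import arm gives the robot as it stands.
- The arm moves only by the tool jog_arm, never from a script. Its argument "rows" is a list of rows, each a list of 3 entries, a list of its own where there are three numbers: the shift along the world's x, y, z in cm, then the turn, a rotation vector about the world's x, y, z in degrees, then the opening, from 0 (shut) to 1 (fully open). A call has 1 to 8 rows; each row is the pose to reach, as a shift and turn from the pose commanded when the call began; what a row does not reach only later rows make up. A row lasts 1/8 s, in which the tool goes at most 62.5 mm and 10.7 degrees, less where a joint would pass 70% of its speed; a pose out of reach is approached as far as the arm can. A call with a gripper value outside its range is refused whole. The fingers move at their own pace and stop on an object; "newtons" is the grip in N (left out, the last holds). Time passes only in rows, so rows that repeat a pose let the fingers close. It gives the time, the measured TCP pose, the force, the opening and the grip force at its end, in the units of the state.
- arm.observe(): the state, without advancing time (a new reading comes with each control period).
- arm.get_image(name): name is "scene" or "side" or "wrist"; returns a dict with "img" (400x640x3 uint8, red, green, blue), "depth" (400x640 float32, m along the optical axis (not along the pixel's ray), 0 where there is no reading), "fx", "fy", "cx", "cy" (pixels), "rvec" (rotation vector, rad) and "tvec" (3), from world to camera coordinates, as OpenCV has them; the wrist camera has in their place "mount" (4x4, takes a point from camera to tool coordinates, whose origin is the TCP and whose axes are the flange's). Camera axes: x right, y down, z forward; pixel columns grow to the right and rows downward; lengths in m; the calibration is good to about 2 mm. A picture is of the moment at which its call begins: read the wrist's pose just before it.
- arm.sign_off(): hands the job in; it is judged then, once.
The state is a dict: "clock": time; "joints": joint angles; "dq": joint speeds; "joint_efforts": joint torques, N m; "position": TCP position; "ee_rot": TCP orientation; "force": force on the tool from outside, world axes, zero at the start; "ft_torque": the same for the moment, N m; "width": opening from 0.0 (shut) to 1.0 (fully open); "gripper_force": force on a finger pad.
Only numpy, scipy, OpenCV 4.12 (cv2) and the standard library are available. Lean on these libraries where they do the work, as an engineer would, in place of code of your own. Each camera call takes 0.05 s, during which the arm holds its last target. There are 200 camera calls.

## Working session

There is one attempt and no reset: what is moved stays moved. The work goes in short steps, Python scripts to look and compute and a tool call to move; the robot and the scene stay as the last step left them, time stands still between calls to the robot, and variables do not carry over. Pictures are saved under pics/ and viewed, at most 14 in all, crops included, and the job is handed in when it is done.

Besides the shell and the picture viewer there is one more tool, called after "Request:" by a JSON object that holds its "api" and its "payload". jog_arm: Moves the arm, as the interface text tells. Its arguments: {"type":"object","properties":{"rows":{"type":"array","items":{"type":"array"}},"newtons":{"type":"number"}},"required":["rows"]}

```bash
mkdir -p pics; cat > h.py <<'E'
import numpy as np, cv2
from cell import arm
def grab(n):
    s=arm.observe(); d=arm.get_image(n)
    if 'mount' in d:
        R=cv2.Rodrigues(np.array(s['ee_rot'],float))[0]; T=np.eye(4);T[:3,:3]=R;T[:3,3]=s['position']
        d['c2w']=T@np.array(d['mount'])
    else:
        T=np.eye(4);T[:3,:3]=cv2.Rodrigues(np.array(d['rvec'],float))[0];T[:3,3]=np.ravel(d['tvec']);d['c2w']=np.linalg.inv(T)
    return d
def cast(d,u,v,z):
    r=d['c2w'][:3,:3]@np.array([(u-d['cx'])/d['fx'],(v-d['cy'])/d['fy'],1]);o=d['c2w'][:3,3]
    return o+r*(z-o[2])/r[2]
def cloud(d):
    v,u=np.mgrid[:400,:640];Z=d['depth'];P=np.stack([(u-d['cx'])/d['fx']*Z,(v-d['cy'])/d['fy']*Z,Z],-1)
    return P@d['c2w'][:3,:3].T+d['c2w'][:3,3]
def save(d,n): cv2.imwrite(f'pics/{n}.png',d['img'][:,:,::-1])
E
python3 - <<'E'
from h import *
import pickle
for n in ['scene','side','wrist']:
    d=grab(n);save(d,n+'0');pickle.dump(d,open(n+'.pkl','wb'));print(n,d['c2w'].round(3).tolist(),d['fx'])
print(arm.observe())
E
```

```text
scene [[-0.912, -0.182, 0.367, 0.12], [-0.41, 0.397, -0.821, 0.743], [0.004, -0.899, -0.437, 0.469], [0.0, 0.0, 0.0, 1.0]] 396.62927026596185
side [[0.97, -0.129, 0.204, 0.257], [-0.241, -0.481, 0.843, -0.978], [-0.01, -0.867, -0.498, 0.636], [0.0, 0.0, 0.0, 1.0]] 436.1957273619468
wrist [[1.0, 0.001, -0.001, 0.624], [0.0, -0.968, -0.252, 0.069], [-0.002, 0.252, -0.968, 0.385], [0.0, 0.0, 0.0, 1.0]] 276.1287319636363
{'clock': 0.15, 'joints': array([-0.10256113,  0.43503563,  0.02497055,  1.57386029, -0.0116197 ,
        1.13400082, -0.07507246]), 'dq': array([ 0.00109165, -0.00232585,  0.00189597, -0.00327698,  0.00028596,
       -0.00042459,  0.00097425]), 'joint_efforts': array([ 9.13879558e-04, -6.68263149e+01,  9.85680185e-01, -3.14695251e+01,
       -6.03506877e-02,  3.94195947e-02,  8.07748006e-05]), 'position': array([ 6.24624288e-01, -6.15851005e-05,  2.26152918e-01]), 'ee_rot': array([-2.22100084e+00, -2.22081253e+00,  1.37962707e-03]), 'force': array([ 0.58009689, -0.32095528, -0.3093467 ]), 'ft_torque': array([-0.00185492, -0.00810432,  0.01004803]), 'gripper_force': 0.0, 'width': 0.9976640652034864}
```

View pics/scene0.png

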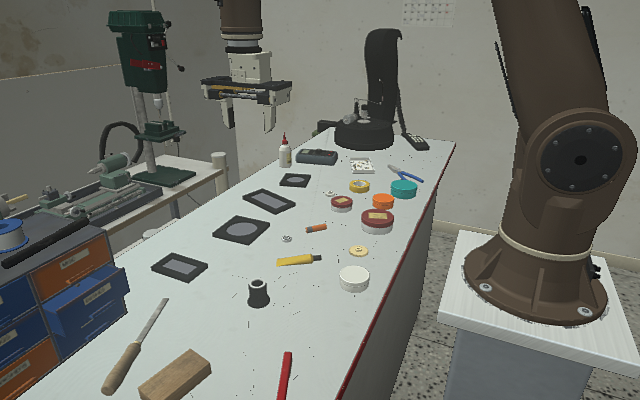

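View pics/side0.png

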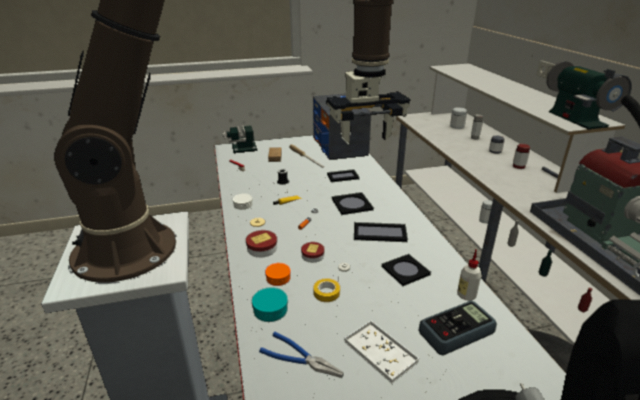

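Red tins: the large one is at scene (377,220) / side (261,240) and the small one at scene (342,202) / side (312,250). The other round look-alikes are orange (383,201), turquoise (403,189), white (354,279) and the tape (360,186). I choose the small red tin. In the scene view the loupe is at (258,293), the tube at (299,260) and the cell at (316,228). The nests are at (240,230), (294,180), (268,200) and (180,267).

```bash
cat > m.py <<'E'
from h import *
import pickle
seeds={'tinS':((342,202),(312,250)),'tinL':((377,220),(261,240)),'tape':((352,186),(318,289)),'loupe':((258,293),(283,176)),'tube':((296,261),(287,200)),'cell':((315,229),(304,224)),
'nA':((240,230),(352,203)),'nB':((294,180),(406,269)),'nC':((268,200),(380,232)),'nD':((180,267),(343,176))}
for k,n in enumerate(['scene','side']):
    d=pickle.load(open(n+'.pkl','rb'));P=cloud(d);hsv=cv2.cvtColor(d['img'],cv2.COLOR_RGB2HSV)
    for o,s in seeds.items():
        u,v=s[k]
        p=cast(d,u,v,.01)
        near=(np.linalg.norm(P[...,:2]-p[:2],axis=-1)<.11)&(P[...,2]<.06)
        if o[0]=='n': m=near&(P[...,2]>.0065)&(P[...,2]<.014)&(hsv[...,2]<90)
        elif o=='loupe': m=near&(P[...,2]>.008)&(hsv[...,2]<110)
        else: m=near&(P[...,2]>.004)&(hsv[...,1]>110)
        m=cv2.morphologyEx(m.astype(np.uint8),cv2.MORPH_CLOSE,np.ones((3,3)))
        c,l,st,ce=cv2.connectedComponentsWithStats(m)
        if c<2: print(n,o,'none');continue
        j=1+np.argmin([np.min(np.hypot(*(np.argwhere(l==i)-[v,u]).T)) for i in range(1,c)])
        q=P[l==j]; r=cv2.minAreaRect((q[:,:2]*1000).astype(np.float32))
        print(n,o,len(q),'c',np.round(r[0],1),'sz',np.round(r[1],1),'ang',round(r[2],1),'ztop',np.percentile(q[:,2],95).round(4),'seed',p[:2].round(3))
E
python3 m.py
python3 - <<'E'
import cv2
a=cv2.imread('pics/scene0.png')[160:310,140:430]
cv2.imwrite('pics/crop.png',cv2.resize(a,None,fx=2.7,fy=2.7,interpolation=cv2.INTER_CUBIC))
E
```

```text
scene tinS 82 c [289.6 290.4] sz [ 49.9 966.8] ang 20.3 ztop 0.0245 seed [ 0.452 -0.155]
scene tinL 443 c [ 344.2 -123.1] sz [ 73.1 166.8] ang 14.1 ztop 0.0323 seed [ 0.338 -0.096]
scene tape 151 c [275.3 215.5] sz [  52.9 1098.8] ang 19.2 ztop 0.0192 seed [ 0.465 -0.267]
scene loupe 364 c [446.6 273. ] sz [29.8 31.8] ang 2.0 ztop 0.04 seed [0.453 0.263]
scene tube 280 c [275.8 430.9] sz [ 71.9 696.8] ang 29.9 ztop 0.0198 seed [0.437 0.144]
scene cell 71 c [452.3  -4.1] sz [34.3 10.3] ang 47.1 ztop 0.0147 seed [0.457 0.008]
scene nA 562 c [412.3 399. ] sz [129. 894.] ang 32.2 ztop 0.0116 seed [0.614 0.085]
scene nB 200 c [ 642.1 -249.8] sz [78.5 84.2] ang 14.6 ztop 0.0115 seed [ 0.639 -0.237]
scene nC 364 c [374.5 279.4] sz [ 132.1 1049.8] ang 36.0 ztop 0.0116 seed [ 0.638 -0.083]
scene nD 569 c [385.8 462.2] sz [102.3 766.9] ang 51.1 ztop 0.0117 seed [0.638 0.258]
side tinS 274 c [ 446.9 -145.9] sz [53.1 53.5] ang 27.9 ztop 0.024 seed [ 0.449 -0.135]
side tinL 493 c [ 279.1 -510.1] sz [933.4  71.2] ang 82.9 ztop 0.0327 seed [ 0.335 -0.06 ]
side tape 331 c [ 347.8 -614.3] sz [748.4  55.7] ang 73.8 ztop 0.0186 seed [ 0.428 -0.276]
side loupe 95 c [449.4 266.3] sz [31.3 29.1] ang 54.3 ztop 0.0377 seed [0.453 0.286]
side tube 103 c [441.8 129.9] sz [76.8 16.3] ang 25.2 ztop 0.0186 seed [0.436 0.126]
side cell 51 c [ 352.1 -484.9] sz [1003.3   24.3] ang 77.7 ztop 0.015 seed [ 0.456 -0.015]
side nA 322 c [615.8  67.5] sz [95.  96.8] ang 2.1 ztop 0.0111 seed [0.614 0.06 ]
side nB 505 c [ 484.7 -603.1] sz [869.9 108.2] ang 65.8 ztop 0.011 seed [ 0.639 -0.261]
side nC 394 c [ 486.1 -529.5] sz [997.6 134. ] ang 70.6 ztop 0.011 seed [ 0.637 -0.103]
side nD 147 c [642.3 248.9] sz [91.3 63.6] ang 0.6 ztop 0.0116 seed [0.641 0.235]
```

View pics/crop.png

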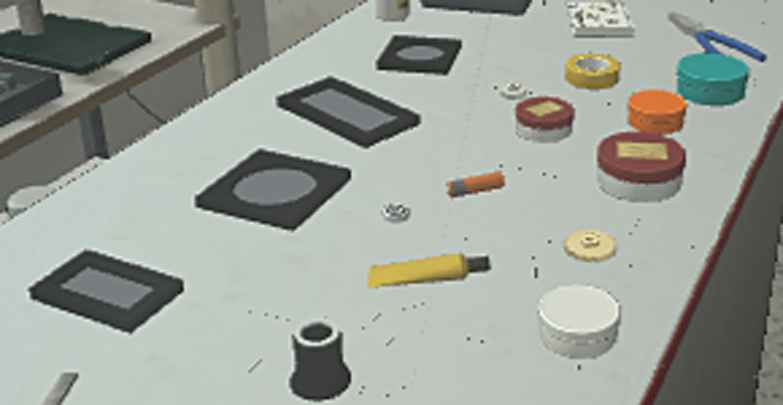

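View pics/wrist0.png

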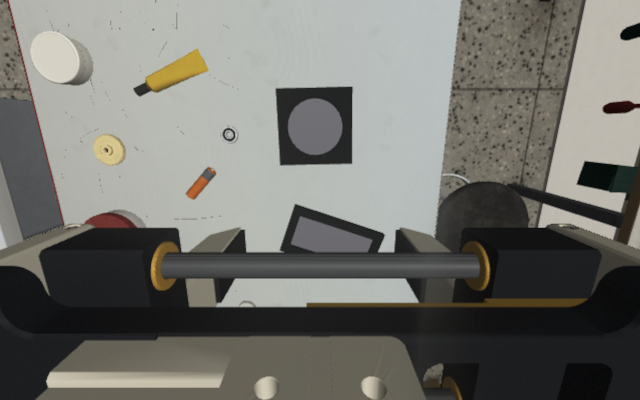

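The crop confirms it: the small red tin is at (545,117), beside the washer at (513,90), and it is clearly smaller than the large one at (641,165). The wrist view shows the round nest at (315,126), the tube at (172,72) and the cell at (200,183). Next I filter out the outliers.

```bash
sed -i "s/q=P\[l==j\]/q=P[(l==j)\&near]/; s/seeds={/seeds={'orange':((383,201),(278,273)),'teal':((403,189),(270,304)),/" m.py; python3 m.py
cat > w.py <<'E'
from h import *
# name: (plane z, kind)
def wmeas(d,P=None):
    hsv=cv2.cvtColor(d['img'],cv2.COLOR_RGB2HSV);P=cloud(d);out=[]
    ok=(d['depth']>0)&(P[...,2]>-.01)&(P[...,2]<.06)&(P[...,0]>.3)&(P[...,0]<.8)
    H,S,V=cv2.split(hsv)
    ms={'dark':ok&(V<80)&(P[...,2]<.016)&(P[...,2]>.006),'col':ok&(S>110)&(P[...,2]>.004),'hi':ok&(P[...,2]>.02)}
    for n,m in ms.items():
        c,l,st,ce=cv2.connectedComponentsWithStats(m.astype(np.uint8))
        for i in range(1,c):
            if st[i,4]<150: continue
            q=P[l==i];r=cv2.minAreaRect((q[:,:2]*1000).astype(np.float32))
            print(n,'px',ce[i].round(),st[i,4],'c',np.round(r[0],1),'sz',np.round(r[1],1),'ang',round(r[2],1),'z',np.percentile(q[:,2],95).round(4),'hue',np.median(H[l==i]))
E
python3 - <<'E'
from w import *; import pickle
wmeas(pickle.load(open('wrist.pkl','rb')))
E
```

```text
scene orange 685 c [ 340.8 -203.4] sz [217.1  82.1] ang 81.7 ztop 0.0312 seed [ 0.354 -0.206]
scene teal 497 c [ 326.4 -304.2] sz [211.2  83.1] ang 84.0 ztop 0.0306 seed [ 0.324 -0.308]
scene tinS 81 c [ 448. -138.] sz [53.1 47. ] ang 37.6 ztop 0.0244 seed [ 0.452 -0.155]
scene tinL 438 c [ 343.8 -121.5] sz [ 73.1 163.5] ang 14.1 ztop 0.0323 seed [ 0.338 -0.096]
scene tape 150 c [ 445.8 -276.1] sz [56.5 56.1] ang 85.0 ztop 0.0191 seed [ 0.465 -0.267]
scene loupe 364 c [446.6 273. ] sz [29.8 31.8] ang 2.0 ztop 0.04 seed [0.453 0.263]
scene tube 276 c [442.6 141.4] sz [72.6 24. ] ang 24.8 ztop 0.0194 seed [0.437 0.144]
scene cell 71 c [452.3  -4.1] sz [34.3 10.3] ang 47.1 ztop 0.0147 seed [0.457 0.008]
scene nA 560 c [617.8  74. ] sz [98. 99.] ang 0.3 ztop 0.0116 seed [0.614 0.085]
scene nB 200 c [ 642.1 -249.8] sz [78.5 84.2] ang 14.6 ztop 0.0115 seed [ 0.639 -0.237]
scene nC 363 c [641.  -87.8] sz [ 74. 138.] ang 70.6 ztop 0.0115 seed [ 0.638 -0.083]
scene nD 566 c [644.9 254.5] sz [59.9 96.8] ang 89.7 ztop 0.0116 seed [0.638 0.258]
side orange 460 c [ 352.1 -206.7] sz [55.6 56.4] an
[... 852 characters left out ...]
.6 133.4] ang 71.5 ztop 0.0109 seed [ 0.637 -0.103]
side nD 147 c [642.3 248.9] sz [91.3 63.6] ang 0.6 ztop 0.0116 seed [0.641 0.235]
dark px [315. 124.] 3134 c [617.   73.6] sz [95.9 95.9] ang 1.3 z 0.0129 hue 75.0
dark px [326. 230.] 1340 c [640.8 -89.5] sz [ 72.4 135.9] ang 71.0 z 0.0127 hue 75.0
col px [177.  72.] 1217 c [442.4 140.9] sz [74.5 26.6] ang 22.9 z 0.0211 hue 23.0
col px [197. 187.] 242 c [454.8  -6.3] sz [35.9 13. ] ang 45.9 z 0.0163 hue 11.0
col px [110. 221.] 519 c [338.4 -49.6] sz [18.7 58.8] ang 85.3 z 0.0342 hue 2.0
hi px [62. 58.] 1483 c [318.6 152.7] sz [37.2 57.2] ang 0.6 z 0.0263 hue 23.0
hi px [110. 221.] 545 c [337.3 -49.6] sz [18.7 61.1] ang 85.3 z 0.0342 hue 2.0
```

Request:
{"api": "jog_arm", "payload": {"rows": [[[-4.5,-3.6,-2],[0,0,0],1],[[-9,-7.2,-4],[0,0,0],1],[[-13.5,-10.8,-6],[0,0,0],1],[[-16.8,-13.5,-7.5],[0,0,0],1],[[-17.8,-14.3,-8.6],[0,0,0],1],[[-17.8,-14.3,-8.6],[0,0,0],1]], "newtons": 15}}

```text
clock: 0.9
position: [0.4465, -0.1432, 0.1403]
ee_rot: [-2.222, -2.219, 0.001]
force: [0.8, 0.1, 0.1]
width: 1.001
gripper_force: 0.0
```

```bash
python3 - <<'E'
from w import *; import pickle
d=grab('wrist');save(d,'w1');wmeas(d);print(arm.observe()['position'])
for n,b,ws in(('side',(470,280),(344,266)),('scene',(285,150),(329,193))):
    d=pickle.load(open(n+'.pkl','rb'));P=cloud(d)
    print(n,P[b[1],b[0]],P[ws[1],ws[0]],cast(d,*ws,.003))
E
```

```text
dark px [505.  11.] 2284 c [617.6  33. ] sz [98.5 18.8] ang 0.7 z 0.0129 hue 75.0
dark px [509. 142.] 4746 c [640.5 -89.2] sz [ 71.8 138.5] ang 71.1 z 0.0127 hue 75.0
col px [329.  56.] 606 c [454.2  -6.6] sz [36.4 13.4] ang 46.9 z 0.0165 hue 11.0
col px [202. 134.] 5271 c [335.8 -78.5] sz [71.7 75. ] ang 0.1 z 0.0345 hue 3.0
col px [322. 196.] 2211 c [ 448. -140.] sz [55.2 54.6] ang 44.4 z 0.026 hue 3.0
col px [248. 238.] 505 c [ 363.5 -187.2] sz [19.7 52.1] ang 54.1 z 0.0257 hue 10.0
col px [319. 293.] 667 c [ 445.9 -260.7] sz [23.3 55.4] ang 89.9 z 0.0203 hue 22.0
col px [229. 302.] 199 c [ 341.7 -270.9] sz [ 5.1 27.4] ang 51.3 z 0.0281 hue 88.0
hi px [202. 134.] 5454 c [335.9 -79.1] sz [76.3 71.7] ang 89.9 z 0.0345 hue 3.0
hi px [321. 197.] 2362 c [ 447.7 -140.3] sz [56.6 56.1] ang 1.8 z 0.026 hue 3.0
hi px [251. 243.] 259 c [ 371.6 -188.7] sz [14.3 29.1] ang 10.6 z 0.026 hue 11.0
[ 0.44779406 -0.14250592  0.1408379 ]
side [ 0.72359754 -0.37723653  0.05395969] [ 0.50603798 -0.21392696  0.00969094] [ 0.50869869 -0.20576692  0.003     ]
scene [ 0.72658306 -0.3442441   0.06027433] [ 0.50864265 -0.19875137  0.00752383] [ 0.51245196 -0.20797381  0.003     ]
```

View pics/w1.png

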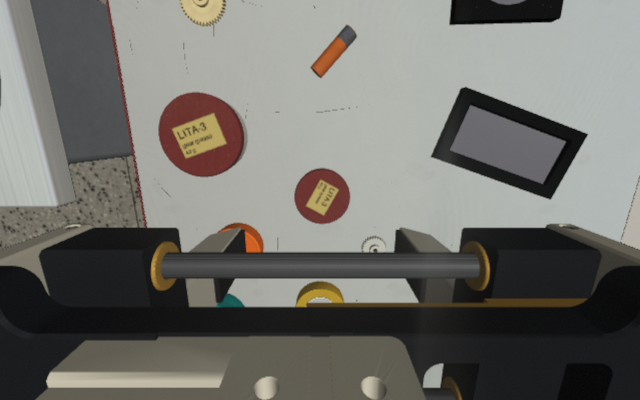

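The wrist view shows the small red tin at (322,196), centred between the fingers. I descend and grip.

Request:
{"api": "jog_arm", "payload": {"rows": [[[0,0.15,-5],[0,0,0],1],[[0,0.15,-10],[0,0,0],1],[[0,0.15,-13.3],[0,0,0],1],[[0,0.15,-13.3],[0,0,0],1],[[0,0.15,-13.3],[0,0,0],0],[[0,0.15,-13.3],[0,0,0],0],[[0,0.15,-13.3],[0,0,0],0],[[0,0.15,-13.3],[0,0,0],0]], "newtons": 15}}

```text
clock: 1.95
position: [0.4475, -0.1416, 0.0084]
ee_rot: [2.221, 2.22, 0.001]
force: [0.4, 0.3, 3.8]
width: 0.621
gripper_force: 15.6
```

Request:
{"api": "jog_arm", "payload": {"rows": [[[0,0,3],[0,0,0],0],[[0,0,7],[0,0,0],0],[[4,5,8],[0,0,0],0],[[8,10,8],[0,0,0],0],[[12,15,8],[0,0,0],0],[[15.5,19.5,8],[0,0,0],0],[[17,21.4,8],[0,0,0],0],[[17,21.4,8],[0,0,0],0]]}}

```text
clock: 2.95
position: [0.6176, 0.075, 0.0875]
ee_rot: [-2.217, -2.225, -0.001]
force: [0.2, -1.1, -1.0]
width: 0.612
gripper_force: 15.0
```

```bash
python3 - <<'E'
from w import *
s=arm.observe();d=grab('wrist');save(d,'w2');wmeas(d);print(s['position'],s['width'],s['gripper_force'])
E
```

```text
dark px [356.  12.] 2700 c [643.4 231.9] sz [16.6 94.4] ang 89.5 z 0.0128 hue 90.0
dark px [320. 182.] 3954 c [616.8  88.1] sz [96.4 67.3] ang 1.2 z 0.0126 hue 45.0
col px [112. 135.] 2754 c [442.7 140.2] sz [75.1 27.3] ang 24.6 z 0.021 hue 23.0
hi px [ 73. 152.] 248 c [417.6 128.1] sz [17.8 14. ] ang 43.0 z 0.0226 hue 23.0
[0.61758867 0.07504588 0.08746723] 0.6120895173084601 14.999956637620926
```

View pics/w2.png

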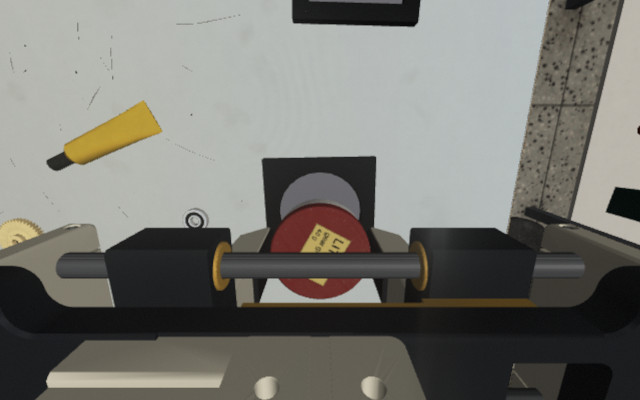

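The tin is held above its nest, which spans about (264–376,157) at its far edge. The alignment fits.

Request:
{"api": "jog_arm", "payload": {"rows": [[[-0.05,0.05,-3.5],[0,0,0],0],[[-0.05,0.05,-6.5],[0,0,0],0],[[-0.05,0.05,-7.5],[0,0,0],0],[[-0.05,0.05,-7.5],[0,0,0],0],[[-0.05,0.05,-7.5],[0,0,0],0.75],[[-0.05,0.05,-7.5],[0,0,0],0.75],[[-0.05,0.05,-3],[0,0,0],1],[[-0.05,0.05,2],[0,0,0],1]]}}

```text
clock: 4.0
position: [0.616, 0.0729, 0.1087]
ee_rot: [-2.221, -2.221, 0.002]
force: [0.9, 0.6, 0.6]
width: 0.918
gripper_force: 0.0
```

Request:
{"api": "jog_arm", "payload": {"rows": [[[-4,4.8,4],[0,0,0],1],[[-8,9.6,4],[0,0,0],1],[[-12,14.4,4],[0,0,0],1],[[-15.5,18.2,4],[0,0,0],1],[[-16.8,19.6,4],[0,0,0],1],[[-16.8,19.6,4],[0,0,0],1]]}}

```text
clock: 4.75
position: [0.4475, 0.2705, 0.1484]
ee_rot: [-2.217, -2.225, -0.002]
force: [-0.4, -0.6, -0.3]
width: 1.003
gripper_force: 0.0
```

```bash
python3 - <<'E'
from w import *
s=arm.observe();d=grab('wrist');save(d,'w3');wmeas(d);print(s['position'])
P=cloud(d);m=(d['depth']>0)&(P[...,2]>.03)&(P[...,2]<.05)&(np.hypot(P[...,0]-.448,P[...,1]-.27)<.05)
q=P[m];print(len(q),q.min(0),q.max(0),cv2.minAreaRect((q[:,:2]*1000).astype(np.float32)),np.argwhere(m).mean(0))
d=grab('side');wmeas(d);save(d,'side1')
E
```

```text
dark px [537.  60.] 536 c [691.1 396. ] sz [ 48.4 146.1] ang 68.8 z 0.0156 hue 109.0
dark px [319.  33.] 155 c [446.  429.9] sz [ 1.  42.9] ang 78.0 z 0.0155 hue 17.0
dark px [319. 185.] 193 c [446.7 278.4] sz [36.9 23.1] ang 1.6 z 0.0152 hue 45.0
dark px [494. 204.] 2201 c [643.3 254.8] sz [56.9 96.7] ang 89.5 z 0.0125 hue 75.0
col px [182.  46.] 1200 c [317.2 415.7] sz [10.8 87.6] ang 20.0 z 0.0274 hue 0.0
col px [519.  39.] 775 c [622.6 426.1] sz [29.8 60.6] ang 2.3 z 0.0417 hue 109.0
col px [322. 294.] 758 c [443.8 143.3] sz [71.8 25.1] ang 19.9 z 0.017 hue 23.0
hi px [323.  15.] 1535 c [448.3 442.7] sz [27.7 45.3] ang 79.5 z 0.0249 hue 17.0
hi px [190.  69.] 691 c [322.8 397.5] sz [12.4 52.1] ang 20.3 z 0.0279 hue 0.0
hi px [571.  70.] 1361 c [682.2 396.5] sz [ 13.4 140.6] ang 87.9 z 0.0575 hue 110.0
hi px [320. 199.] 535 c [447.4 271.8] sz [30.  30.4] ang 88.5 z 0.0424 hue 60.0
[0.44753741 0.27052094 0.14835575]
456 [0.43226925 0.25660295 0.03008318] [0.46252434 0.28677498 0.043384  ] ((447.37347412109375, 271.7554016113281), (30.029951095581055, 30.380712509155273), 88.5398941
[... 1142 characters left out ...]
1745.4] sz [295.3 207.2] ang 1.5 z 0.0572 hue 28.0
hi px [242. 140.] 206 c [344.1 568.9] sz [85.2 71.6] ang 12.0 z 0.0577 hue 75.0
hi px [347. 147.] 469 c [694.4 399.6] sz [ 77.7 170.6] ang 62.5 z 0.0583 hue 105.0
hi px [352. 197.] 182 c [616.6  68.8] sz [59.4 54.8] ang 53.3 z 0.0284 hue 4.0
hi px [262. 240.] 517 c [336.2 -83.1] sz [79.  71.7] ang 90.0 z 0.0328 hue 3.0
hi px [277. 271.] 331 c [ 353.2 -206.2] sz [56.  55.4] ang 57.1 z 0.0245 hue 13.0
hi px [469. 284.] 342 c [ 728.3 -370. ] sz [25.8 40.9] ang 55.0 z 0.0584 hue 27.0
hi px [272. 300.] 665 c [ 328.5 -302. ] sz [56.6 74.5] ang 0.8 z 0.031 hue 88.0
hi px [457. 324.] 2151 c [ 658.6 -452.1] sz [137.4  74.5] ang 11.1 z 0.0359 hue 60.0
```

View pics/w3.png

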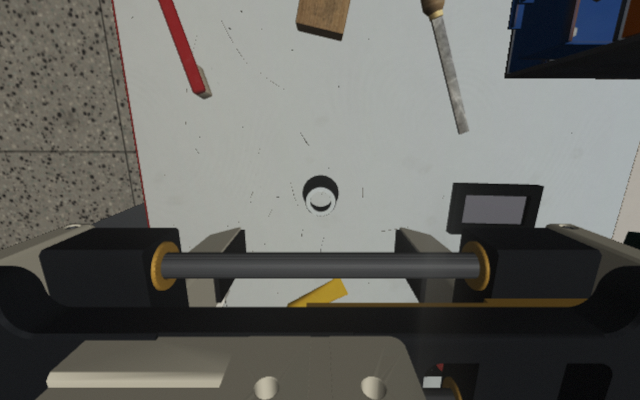

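The tin now sits with its top at 28 mm, which is flat on the floor. The loupe is at (320,199), centred, so I descend and grip its barrel.

Request:
{"api": "jog_arm", "payload": {"rows": [[[0,0.05,-5],[0,0,0],0.6],[[0,0.05,-10],[0,0,0],0.6],[[0,0.05,-13],[0,0,0],0.6],[[0,0.05,-13],[0,0,0],0],[[0,0.05,-13],[0,0,0],0],[[0,0.05,-13],[0,0,0],0],[[0,0.05,-13],[0,0,0],0],[[0,0.05,-13],[0,0,0],0]], "newtons": 12}}

```text
clock: 5.85
position: [0.4494, 0.2699, 0.0189]
ee_rot: [2.221, 2.221, 0.004]
force: [-0.2, -1.4, 8.5]
width: 0.334
gripper_force: 12.0
```

Request:
{"api": "jog_arm", "payload": {"rows": [[[0,0,3],[0,0,0],0],[[0,0,7],[0,0,0],0],[[1.5,-4.5,8],[0,0,0],0],[[3.2,-9.5,8],[0,0,0],0],[[5,-14.5,8],[0,0,0],0],[[6.8,-19.5,8],[0,0,0],0],[[8.6,-24.5,8],[0,0,0],0],[[10.4,-29.5,8],[0,0,0],0]]}}

```text
clock: 6.85
position: [0.553, -0.027, 0.0982]
ee_rot: [2.221, 2.221, 0.001]
force: [1.0, 1.1, -0.6]
width: 0.332
gripper_force: 12.0
```

Request:
{"api": "jog_arm", "payload": {"rows": [[[1.8,-5,0],[0,0,0],0],[[3.6,-10,0],[0,0,0],0],[[5.4,-15,0],[0,0,0],0],[[7.2,-19.5,0],[0,0,0],0],[[8.8,-22.2,0],[0,0,0],0],[[8.8,-22.7,0],[0,0,0],0],[[8.8,-22.7,0],[0,0,0],0]]}}

```text
clock: 7.72
position: [0.6401, -0.252, 0.0976]
ee_rot: [-2.221, -2.221, -0.0]
force: [-0.4, 0.1, -0.5]
width: 0.334
gripper_force: 12.0
```

```bash
python3 - <<'E'
from w import *
s=arm.observe();d=grab('wrist');save(d,'w4');wmeas(d);print(s['position'],s['width'],s['gripper_force'],s['ee_rot'])
P=cloud(d);m=(d['depth']>0)&(P[...,2]>.08)&(P[...,2]<.145)&(np.hypot(P[...,0]-.641,P[...,1]+.252)<.027)
q=P[m];print(len(q),q.min(0),q.max(0))
E
```

```text
dark px [326.  41.] 4359 c [639.  -93.7] sz [ 64.1 136.9] ang 71.1 z 0.0128 hue 75.0
dark px [323. 188.] 3139 c [ 641.4 -249.4] sz [79.4 77.2] ang 14.8 z 0.0126 hue 60.0
col px [ 14. 156.] 1657 c [ 371.7 -202.4] sz [22.1 52.6] ang 1.9 z 0.0253 hue 10.0
col px [124. 224.] 1495 c [ 453.8 -268.8] sz [33.9 57.7] ang 51.1 z 0.0203 hue 22.0
col px [ 10. 234.] 500 c [ 344.6 -274. ] sz [ 6.2 30.2] ang 44.1 z 0.0255 hue 88.0
hi px [  7. 161.] 688 c [ 374.9 -208.8] sz [47.4 14.4] ang 74.7 z 0.0257 hue 11.0
[ 0.64006031 -0.25202145  0.09761445] 0.3342936280389128 12.000081902369857 [-2.22100885e+00 -2.22075516e+00 -6.56568526e-05]
3283 [ 0.61691909 -0.26534896  0.08007434] [ 0.66505169 -0.23004439  0.14499461]
```

View pics/w4.png

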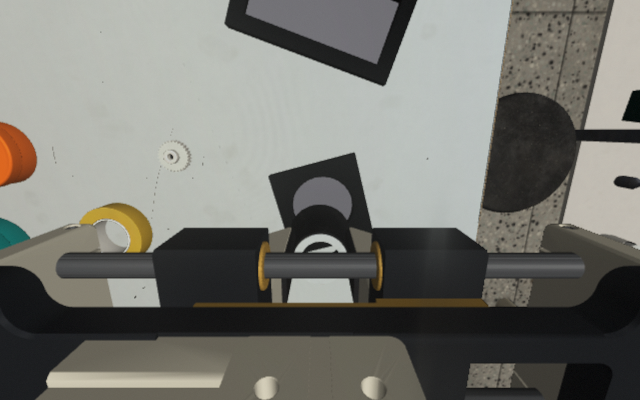

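The loupe is upright at (322,250), over the nest at (322,188). Placing it now.

Request:
{"api": "jog_arm", "payload": {"rows": [[[0.1,0,-3.5],[0,0,0],0],[[0.1,0,-6.5],[0,0,0],0],[[0.1,0,-7.4],[0,0,0],0],[[0.1,0,-7.4],[0,0,0],0],[[0.1,0,-7.4],[0,0,0],0.55],[[0.1,0,-7.4],[0,0,0],0.55],[[0.1,0,-3],[0,0,0],0.7],[[0.1,0,2],[0,0,0],0.8]]}}

```text
clock: 8.78
position: [0.641, -0.2523, 0.1185]
ee_rot: [-2.221, -2.221, 0.001]
force: [1.0, -0.7, 0.5]
width: 0.718
gripper_force: 0.0
```

Request:
{"api": "jog_arm", "payload": {"rows": [[[-2.5,4.8,3],[0,0,-8],1],[[-5,9.6,3],[0,0,-16],1],[[-7.5,14.4,3],[0,0,-25],1],[[-10,19.2,3],[0,0,-34],1],[[-12.6,24,3],[0,0,-43],1],[[-15.3,29,3],[0,0,-52],1],[[-18,34,3],[0,0,-60],1],[[-20.4,38,3],[0,0,-66],1]]}}

```text
clock: 9.78
position: [0.4366, 0.1297, 0.1484]
ee_rot: [-3.073, -0.649, -0.002]
force: [0.5, 0.3, 0.0]
width: 0.997
gripper_force: 0.0
```

Request:
{"api": "jog_arm", "payload": {"rows": [[[-0.2,1,0],[0,0,0],1],[[-0.2,1,0],[0,0,0],1]]}}

```text
clock: 10.02
position: [0.436, 0.1379, 0.1482]
ee_rot: [-3.072, -0.657, -0.002]
force: [-1.1, -0.7, 0.5]
width: 0.999
gripper_force: 0.0
```

```bash
python3 - <<'E'
from w import *
s=arm.observe();d=grab('wrist');save(d,'w5');wmeas(d);print(s['position'],cv2.Rodrigues(s['ee_rot'])[0].round(3),s['joints'])
P=cloud(d);m=(d['depth']>0)&(P[...,2]>.006)&(P[...,2]<.03)&(np.hypot(P[...,0]-.435,P[...,1]-.1375)<.07)
q=P[m];print(len(q),cv2.minAreaRect((q[:,:2]*1000).astype(np.float32)))
d=grab('side');P=cloud(d);m=(d['depth']>0)&(P[...,2]>.02)&(P[...,2]<.06)&(np.hypot(P[...,0]-.641,P[...,1]+.255)<.04);q=P[m];print('loupe',len(q),q.mean(0),np.percentile(q[:,2],95))
E
```

```text
dark px [457.  56.] 5878 c [616.7  73.4] sz [98.  98.1] ang 1.2 z 0.0127 hue 60.0
dark px [53. 59.] 499 c [462.3 443. ] sz [69.  35.5] ang 38.2 z 0.0155 hue 17.0
dark px [587. 114.] 3808 c [636.5 -87.6] sz [ 73.8 131. ] ang 70.9 z 0.0124 hue 90.0
dark px [435.  69.] 187 c [597.8  83.2] sz [48.5 15.1] ang 60.7 z 0.0155 hue 23.0
col px [466.  51.] 3525 c [619.6  69.1] sz [58.1 69.2] ang 53.5 z 0.0301 hue 2.0
col px [ 8. 60.] 178 c [436.  459.3] sz [26.9 11.7] ang 63.0 z 0.0252 hue 16.0
col px [323. 185.] 1375 c [442.2 139.9] sz [75.5 26.1] ang 24.4 z 0.021 hue 22.0
col px [ 39. 191.] 787 c [315.9 419.6] sz [10.5 98.1] ang 19.8 z 0.0278 hue 0.0
col px [444. 231.] 317 c [453.9  -5.7] sz [35.8 13.1] ang 46.2 z 0.0162 hue 10.0
hi px [23. 48.] 2600 c [450.8 454.5] sz [52.8 45.9] ang 79.3 z 0.0251 hue 17.0
hi px [465.  52.] 3549 c [615.2  73.5] sz [56.8 57.2] ang 18.6 z 0.0301 hue 2.0
hi px [ 57. 194.] 512 c [322.8 397.9] sz [12.2 53.1] ang 20.1 z 0.0281 hue 0.0
hi px [268. 288.] 847 c [315.4 153.5] sz [30.9 56.7] ang 0.2 z 0.0261 hue 23.0
[0.43603621 0.13787355 0.14822561] [[ 0.913  0.409  0.001]
 [ 0.409 -0.913  0.   ]
 [ 0.001  0.    -1.   ]] [-0.62377819  0.25501984  0.24323435  2.0827884  -0.0837664   0.81142658
 -1.47991338]
1463 ((433.9159240722656, 136.59217834472656), (89.22975158691406, 25.13566017150879), 24.713563919067383)
loupe 196 [ 0.63951689 -0.2569553   0.03513456] 0.044376117613191574
```

View pics/w5.png

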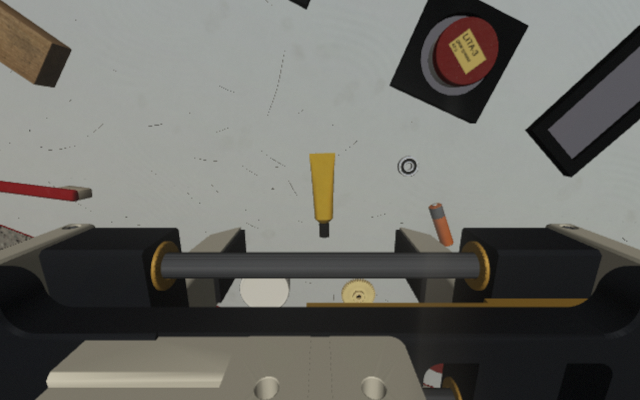

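The tin is seated (465,52), and the loupe top at 44 mm is right. The tube at (323,195) is aligned between the fingers.

Request:
{"api": "jog_arm", "payload": {"rows": [[[-0.1,-0.1,-5],[0,0,0],0.7],[[-0.1,-0.1,-10],[0,0,0],0.6],[[-0.1,-0.1,-14.1],[0,0,0],0.6],[[-0.1,-0.1,-14.1],[0,0,0],0.6],[[-0.1,-0.1,-14.1],[0,0,0],0],[[-0.1,-0.1,-14.1],[0,0,0],0],[[-0.1,-0.1,-14.1],[0,0,0],0],[[-0.1,-0.1,-14.1],[0,0,0],0]], "newtons": 12}}

```text
clock: 11.12
position: [0.4353, 0.1368, 0.0079]
ee_rot: [-3.072, -0.653, -0.003]
force: [-1.2, -0.9, 10.4]
width: 0.307
gripper_force: 12.0
```

Request:
{"api": "jog_arm", "payload": {"rows": [[[0,0,3],[0,0,0],0],[[0,0,7],[0,0,0],0],[[3.5,-4,8],[0,0,-8],0],[[7,-8,8],[0,0,-17],0],[[11,-12,8],[0,0,-26],0],[[15,-16.5,8],[0,0,-35],0],[[19,-21,8],[0,0,-43.5],0],[[20.5,-22.7,8],[0,0,-43.5],0]]}}

```text
clock: 12.12
position: [0.6413, -0.0944, 0.0873]
ee_rot: [3.093, -0.54, 0.003]
force: [-1.3, 0.5, -0.1]
width: 0.302
gripper_force: 12.0
```

Request:
{"api": "jog_arm", "payload": {"rows": [[[0,0,0],[0,0,0],0],[[0,0,0],[0,0,0],0]]}}

```text
clock: 12.38
position: [0.6388, -0.089, 0.0867]
ee_rot: [-3.096, 0.53, 0.002]
force: [0.3, -0.1, -0.7]
width: 0.304
gripper_force: 12.0
```

```bash
python3 - <<'E'
from w import *
s=arm.observe();d=grab('wrist');save(d,'w6');wmeas(d);print(s['position'],cv2.Rodrigues(s['ee_rot'])[0].round(3),s['width'])
P=cloud(d);H,S,V=cv2.split(cv2.cvtColor(d['img'],cv2.COLOR_RGB2HSV))
m=(d['depth']>0)&(P[...,2]>.075)&(P[...,2]<.13)&(S>110)&(H>15)&(H<30)
q=P[m];print(len(q),cv2.minAreaRect((q[:,:2]*1000).astype(np.float32)),np.percentile(q[:,2],[5,95]))
E
```

```text
dark px [498. 138.] 5599 c [ 641.8 -250.5] sz [80.5 81.5] ang 15.0 z 0.0125 hue 75.0
dark px [489. 141.] 676 c [ 643.6 -245. ] sz [31.4 40.5] ang 65.7 z 0.015 hue 52.5
dark px [321. 166.] 3725 c [661.9 -96.6] sz [71.3 91.4] ang 71.0 z 0.0126 hue 30.0
dark px [154. 240.] 916 c [658.   70.9] sz [15.2 90.6] ang 1.3 z 0.0127 hue 75.0
dark px [123. 288.] 216 c [623.  119.4] sz [16.  30.8] ang 67.8 z 0.0128 hue 30.0
col px [145. 293.] 912 c [623.7  89.1] sz [42.2 28.6] ang 70.1 z 0.0301 hue 11.0
hi px [523. 145.] 2193 c [ 642.2 -248.6] sz [30.9 30.9] ang 13.2 z 0.0462 hue 55.0
hi px [145. 293.] 945 c [622.   84.3] sz [32.1 28.6] ang 70.1 z 0.0301 hue 15.0
[ 0.63878439 -0.08904537  0.08668485] [[ 0.943 -0.333 -0.001]
 [-0.333 -0.943  0.001]
 [-0.001 -0.001 -1.   ]] 0.3040659148807078
3800 ((642.8882446289062, -88.54452514648438), (27.455129623413086, 80.97178649902344), 69.93731689453125) [0.08339869 0.09965884]
```

View pics/w6.png

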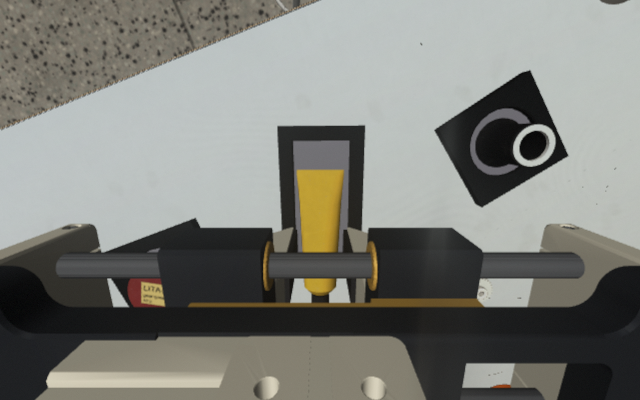

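The tube at (320,225) lies over its long nest, with the axes aligned. The loupe at (520,145) is upright in its nest.

Request:
{"api": "jog_arm", "payload": {"rows": [[[0.2,-0.1,-3.5],[0,0,0],0],[[0.2,-0.1,-6.5],[0,0,0],0],[[0.2,-0.1,-7.5],[0,0,0],0],[[0.2,-0.1,-7.5],[0,0,0],0],[[0.2,-0.1,-7.5],[0,0,0],0.45],[[0.2,-0.1,-7.5],[0,0,0],0.45],[[0.2,-0.1,-3],[0,0,0],0.5],[[0.2,-0.1,3],[0,0,0],0.6]]}}

```text
clock: 13.42
position: [0.6405, -0.0913, 0.1171]
ee_rot: [3.096, -0.532, -0.004]
force: [1.1, -0.4, 0.9]
width: 0.564
gripper_force: 0.0
```

Request:
{"api": "jog_arm", "payload": {"rows": [[[-2,1,2],[0,0,9],0.6],[[-5,2.5,3],[0,0,18],0.6],[[-8,4,3],[0,0,27],0.6],[[-11,5.5,3],[0,0,37],0.6],[[-14,7,3],[0,0,47],0.6],[[-16.5,8.2,3],[0,0,57],0.6],[[-18.1,9,3],[0,0,65.5],0.6],[[-18.1,9,3],[0,0,65.5],0.6]]}}

```text
clock: 14.42
position: [0.4598, -0.0012, 0.1473]
ee_rot: [-2.891, -1.228, -0.001]
force: [0.4, 0.0, -0.1]
width: 0.599
gripper_force: 0.0
```

```bash
python3 - <<'E'
from w import *
s=arm.observe();d=grab('wrist');save(d,'w7');print(s['position'],cv2.Rodrigues(s['ee_rot'])[0].round(3),s['width'])
P=cloud(d);m=(d['depth']>0)&(P[...,2]>.006)&(P[...,2]<.03)&(np.hypot(P[...,0]-.4595,P[...,1]+.001)<.04)
q=P[m];print(len(q),cv2.minAreaRect((q[:,:2]*1000).astype(np.float32)))
d=grab('side');wmeas(d)
E
```

```text
[ 0.45979817 -0.00116922  0.14727424] [[ 0.694  0.72   0.   ]
 [ 0.72  -0.694  0.001]
 [ 0.001 -0.    -1.   ]] 0.5987132277491772
576 ((458.5765380859375, -0.4263877868652344), (50.95952606201172, 13.294846534729004), 46.3195915222168)
dark px [351. 205.] 262 c [615.3  67.2] sz [95.6 95.9] ang 0.9 z 0.0111 hue 40.0
dark px [381. 232.] 354 c [639.8 -93.9] sz [ 73.1 133. ] ang 71.4 z 0.0114 hue 45.0
dark px [405. 271.] 414 c [ 640.4 -255.4] sz [79.8 80.1] ang 13.4 z 0.0112 hue 45.0
dark px [454. 341.] 291 c [ 647.5 -482.4] sz [ 56.8 142. ] ang 73.6 z 0.0155 hue 94.0
col px [352. 198.] 176 c [623.5  66.2] sz [69.6 54.5] ang 2.5 z 0.0287 hue 3.0
col px [382. 229.] 221 c [648.9 -87.5] sz [40.4 78. ] ang 66.7 z 0.0218 hue 23.0
col px [261. 240.] 475 c [334.1 -84.6] sz [76.7 67.5] ang 90.0 z 0.0327 hue 3.0
col px [278. 273.] 452 c [ 352.3 -206. ] sz [54.6 57.3] ang 19.0 z 0.0244 hue 13.0
col px [326. 290.] 327 c [ 444.5 -282.5] sz [57.3 55.7] ang 73.7 z 0.0186 hue 23.0
col px [272. 303.] 776 c [ 327.6 -301.9] sz [55.1 74. ] ang 0.0 z 0.0309 hue 88.0
col px [291. 343.] 156 c [ 343.3 -407.7] 
[... 321 characters left out ...]
3 573.2] sz [89.4 66.3] ang 0.3 z 0.0581 hue 76.0
hi px [356. 147.] 290 c [733.6 389. ] sz [105.6  16.5] ang 1.8 z 0.0576 hue 105.0
hi px [352. 197.] 189 c [616.6  68.5] sz [56.6 55.6] ang 59.9 z 0.0287 hue 4.0
hi px [262. 240.] 520 c [336.  -83.7] sz [78.6 71.3] ang 90.0 z 0.0327 hue 3.0
hi px [406. 259.] 195 c [ 640.7 -253.9] sz [32.9 29.7] ang 70.2 z 0.0443 hue 36.0
hi px [278. 271.] 333 c [ 352.7 -207.2] sz [56.6 56.4] ang 71.8 z 0.0246 hue 13.0
hi px [469. 284.] 329 c [ 728.3 -369.3] sz [24.7 40.9] ang 53.0 z 0.0585 hue 27.0
hi px [272. 300.] 678 c [ 328.4 -301.4] sz [56.8 75.2] ang 0.0 z 0.031 hue 88.0
hi px [457. 324.] 2160 c [ 658.4 -452.2] sz [136.6  73.7] ang 11.6 z 0.0359 hue 60.0
```

View pics/w7.png

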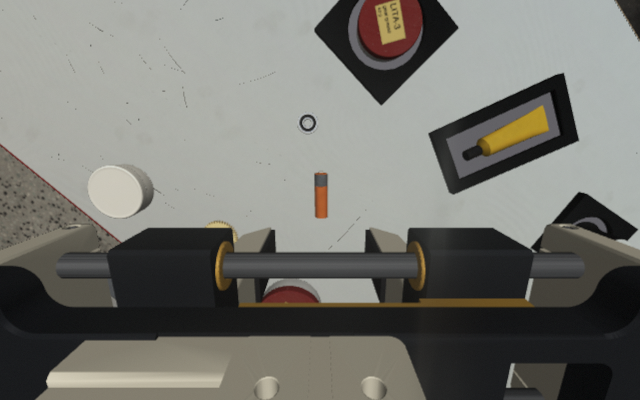

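The tube at (515,130) lies in its recess. The cell at (321,195) is aligned between the fingers, so I grip it.

Request:
{"api": "jog_arm", "payload": {"rows": [[[-0.1,0.05,-5],[0,0,0],0.5],[[-0.1,0.05,-10],[0,0,0],0.4],[[-0.1,0.05,-14.2],[0,0,0],0.4],[[-0.1,0.05,-14.2],[0,0,0],0.4],[[-0.1,0.05,-14.2],[0,0,0],0],[[-0.1,0.05,-14.2],[0,0,0],0],[[-0.1,0.05,-14.2],[0,0,0],0],[[-0.1,0.05,-14.2],[0,0,0],0]], "newtons": 12}}

```text
clock: 15.52
position: [0.46, -0.0011, 0.0052]
ee_rot: [2.892, 1.227, 0.002]
force: [0.8, -0.1, 3.4]
width: 0.154
gripper_force: 12.0
```

Request:
{"api": "jog_arm", "payload": {"rows": [[[0,0,4],[0,0,0],0],[[1,2,8],[0,0,-6],0],[[4,6,8],[0,0,-14],0],[[7,10,8],[0,0,-22],0],[[10.5,14.5,8],[0,0,-30],0],[[14,19,8],[0,0,-38],0],[[17,23,8],[0,0,-46],0],[[18.4,25.2,8],[0,0,-46],0]]}}

```text
clock: 16.52
position: [0.6441, 0.2544, 0.0843]
ee_rot: [-3.141, -0.001, -0.0]
force: [-0.1, -0.3, -0.9]
width: 0.154
gripper_force: 12.0
```

Request:
{"api": "jog_arm", "payload": {"rows": [[[0,0,0],[0,0,0],0],[[0,0,0],[0,0,0],0]]}}

```text
clock: 16.77
position: [0.643, 0.2499, 0.0845]
ee_rot: [3.141, -0.001, -0.001]
force: [0.7, -0.9, -0.9]
width: 0.155
gripper_force: 12.0
```

```bash
python3 - <<'E'
from w import *
s=arm.observe();d=grab('wrist');save(d,'w8');wmeas(d);print(s['position'],cv2.Rodrigues(s['ee_rot'])[0].round(3),s['width'])
P=cloud(d);H,S,V=cv2.split(cv2.cvtColor(d['img'],cv2.COLOR_RGB2HSV))
m=(d['depth']>0)&(P[...,2]>.07)&(P[...,2]<.13)&(S>110)&(H>5)&(H<15)&(np.hypot(P[...,0]-.6435,P[...,1]-.25)<.04)
q=P[m];print(len(q),cv2.minAreaRect((q[:,:2]*1000).astype(np.float32)))
E
```

```text
dark px [146. 120.] 1404 c [709.8 392.4] sz [148.5   2.9] ang 0.1 z 0.0155 hue 105.0
dark px [318. 184.] 2617 c [657.8 253.5] sz [57.2 66.3] ang 88.8 z 0.0126 hue 90.0
dark px [515. 204.] 3716 c [633.   73.7] sz [65.1 99.3] ang 1.3 z 0.0124 hue 60.0
dark px [493. 282.] 469 c [571.9  86.8] sz [ 7.7 70.3] ang 0.8 z 0.0124 hue 30.0
col px [522. 232.] 1843 c [627.3  70.8] sz [34.6 64.4] ang 1.8 z 0.0297 hue 2.0
hi px [118. 117.] 8571 c [709.4 392.3] sz [  3.5 150.3] ang 89.9 z 0.0585 hue 105.0
hi px [522. 233.] 1896 c [626.7  78.8] sz [34.9 49.7] ang 5.9 z 0.0297 hue 2.0
[0.64298612 0.24989391 0.08451838] [[ 1.    -0.001 -0.001]
 [-0.001 -1.    -0.001]
 [-0.001  0.001 -1.   ]] 0.15482369119801945
766 ((641.1914672851562, 251.81178283691406), (14.085519790649414, 49.874114990234375), 89.95157623291016)
```

View pics/w8.png

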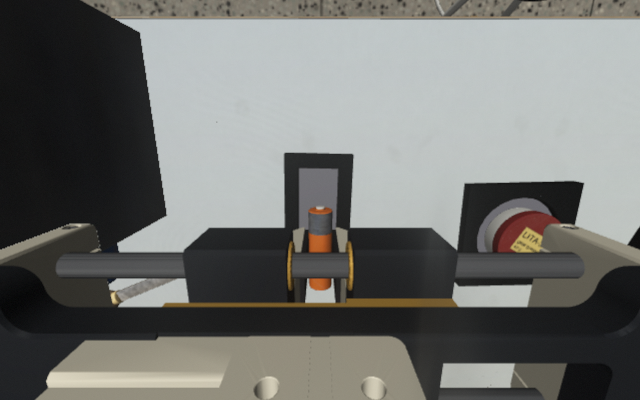

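The cell at (320,248) lies along its short nest (318,200).

Request:
{"api": "jog_arm", "payload": {"rows": [[[0.2,0.2,-3.5],[0,0,0],0],[[0.2,0.2,-6.5],[0,0,0],0],[[0.2,0.2,-7.35],[0,0,0],0],[[0.2,0.2,-7.35],[0,0,0],0],[[0.2,0.2,-7.35],[0,0,0],0.25],[[0.2,0.2,-7.35],[0,0,0],0.25],[[0.2,0.2,-3],[0,0,0],0.3],[[0.2,0.2,3],[0,0,0],0.5]]}}

```text
clock: 17.82
position: [0.6445, 0.2527, 0.115]
ee_rot: [3.14, -0.0, -0.004]
force: [1.5, 1.7, 0.7]
width: 0.363
gripper_force: 0.0
```

Request:
{"api": "jog_arm", "payload": {"rows": [[[-3,-6,6],[0,0,0],0.5],[[-6,-12,10],[0,0,0],0.5],[[-9,-18,10],[0,0,0],0.5],[[-11,-23,10],[0,0,0],0.5],[[-11,-24,10],[0,0,0],0.5],[[-11,-24,10],[0,0,0],0.5]]}}

```text
clock: 18.58
position: [0.5348, 0.0089, 0.2163]
ee_rot: [3.142, -0.01, 0.003]
force: [-0.0, 0.2, 0.3]
width: 0.5
gripper_force: 0.0
```

```bash
python3 - <<'E'
from w import *
a=grab('wrist');wmeas(a);b=grab('scene');
for c,r in(('side',1),):
    P=cloud(b);hsv=cv2.cvtColor(b['img'],cv2.COLOR_RGB2HSV)
    for n,x,y in(('tin',.617,.073),('loupe',.641,-.252),('tube',.64,-.09),('cell',.6435,.253)):
        m=(b['depth']>0)&(np.abs(P[...,0]-x)<.05)&(np.abs(P[...,1]-y)<.045)&(P[...,2]>.0135)&(P[...,2]<.06)
        q=P[m];print(n,len(q),q.mean(0).round(4),np.percentile(q[:,2],[95]).round(4), np.ptp(q,axis=0).round(3))
v=cv2.resize(b['img'][150:300,140:440],(800,400),interpolation=cv2.INTER_CUBIC)
cv2.imwrite('pics/end.png',v[:,:,::-1])
E
```

```text
dark px [622.  23.] 166 c [ 720.5 -344.9] sz [25.6  7. ] ang 46.4 z 0.0152 hue 23.0
dark px [401.  91.] 3200 c [641.  -88.8] sz [ 72.  136.2] ang 70.9 z 0.0128 hue 60.0
dark px [ 7. 76.] 472 c [675.3 392.3] sz [81.   4.8] ang 0.1 z 0.0152 hue 100.0
dark px [124.  94.] 2419 c [643.8 254. ] sz [60.1 93.9] ang 88.8 z 0.0131 hue 75.0
dark px [525.  95.] 2631 c [ 641.7 -250.1] sz [79.1 82.3] ang 14.6 z 0.0126 hue 90.0
dark px [270. 116.] 3400 c [617.2  73.6] sz [96.  96.4] ang 1.2 z 0.013 hue 45.0
dark px [519.  98.] 348 c [ 640.4 -244.7] sz [40.3 32.8] ang 12.4 z 0.0154 hue 60.0
col px [403.  89.] 1198 c [647.7 -90.9] sz [27.4 77.1] ang 70.9 z 0.025 hue 23.0
col px [123. 102.] 401 c [637. 253.] sz [12.7 35.1] ang 90.0 z 0.0205 hue 10.0
col px [268. 118.] 1723 c [616.1  72.7] sz [54.9 55.3] ang 72.4 z 0.0303 hue 2.0
col px [519. 233.] 532 c [ 459.9 -270.1] sz [26.2 50.6] ang 22.6 z 0.0203 hue 22.0
hi px [634.  12.] 263 c [ 725.2 -342.3] sz [30.6  9.6] ang 30.6 z 0.0306 hue 23.0
hi px [544.  94.] 999 c [ 640.6 -248.5] sz [31.4 30.5] ang 64.8 z 0.0462 hue 55.0
hi px [395. 112.] 526 c [623.  -81.8] sz [19.1 57.5] ang 70.7 z 0.0258 hue 23.0
hi px [268. 119.] 1849 c [615.5  73.3] sz [56.6 56.6] ang 45.0 z 0.0303 hue 2.0
hi px [  8. 239.] 264 c [456.8 439.1] sz [23.7 27.1] ang 78.4 z 0.0251 hue 17.0
tin 342 [0.6124 0.0801 0.0252] [0.0288] [0.058 0.058 0.016]
loupe 124 [ 0.6391 -0.2421  0.0313] [0.0443] [0.03  0.031 0.032]
tube 95 [ 0.6262 -0.0782  0.019 ] [0.0233] [0.07  0.028 0.012]
cell 117 [0.6432 0.2568 0.017 ] [0.0194] [0.051 0.014 0.007]
```

View pics/end.png

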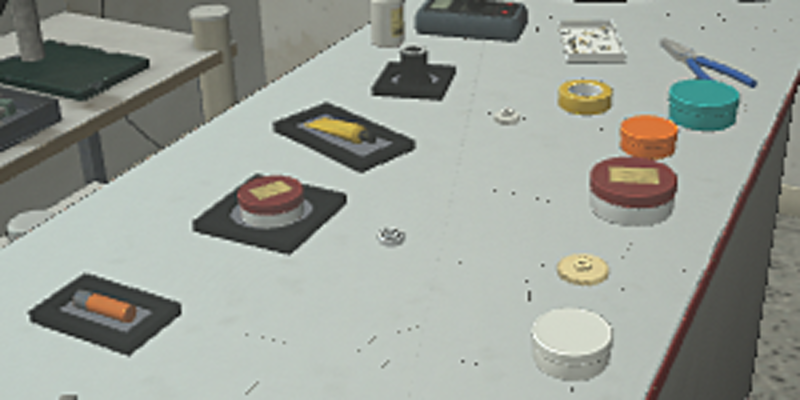

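All four parts sit in their nests: tin (270,200), loupe (413,70), tube (340,130) and cell (105,305). Each one's top is 4 mm above its height on the counter, so each rests on its recess floor. The tape at (585,95) hasn't moved.

```bash
python3 -c "
from cell import arm
print(arm.sign_off())"
```

```text
the job is handed in; nothing more can be done
None
```

The tin, loupe, tube and cell each sit flat in their own nests, packed in that order, the tape was left where it was, and the job was handed in at about 19 s on the robot clock.

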